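# Put the spindle-moulder tooling away on its two pegs

## Task

Put the spindle-moulder tooling away on its pegs. On the tall peg (square block) thread the wide collar first, then the two-knife cutter head, then the guide bearing; on the short peg (round block) thread the spacer sleeve and then the hexagonal nut, every piece sitting flat on the one below. Lower each piece down its peg rather than dropping it, and do not disturb the glue jar, the tape measure or the wood offcut.

Things in the scene. Friction and masses are not known exactly. Their poses are not given: they have to be found in the camera images.
- tall_peg: Fixed stand: SQUARE wooden block 88 x 88 mm, 15 mm thick, with the taller upright round wooden peg in its middle, 16 mm diameter, rising 66 mm above the block (top 81 mm above the bench), its last 9 mm tapering to 6 mm. Origin: centre of the block's underside, on the peg's axis, at bench height; z up. Pieces seat on the block's top, 15 mm above the origin.
- short_peg: Fixed stand: ROUND wooden block 80 mm diameter, 15 mm thick, with the shorter upright round wooden peg in its middle, 16 mm diameter, rising 50 mm above the block (top 65 mm above the bench), its last 9 mm tapering to 6 mm. Origin: centre of the block's underside, on the peg's axis, at bench height; z up. Pieces seat on the block's top, 15 mm above the origin.
- collar: Wide collar: the broadest plain steel ring, lying flat, outside diameter 66 mm, height 16 mm, through bore 26 mm. Loose, about 0.36 kg. Origin: centre of the underside, on the axis; z up along the axis; turned any way about it.
- cutter: Cutter head: dark steel ring with two knives standing out of its rim, half a turn apart; body diameter 52 mm, height 26 mm, through bore 26 mm. The knives, 6 mm thick and 20 mm high (from 3 to 23 mm above the underside), lie along the body's +x and -x and reach 35 mm from the axis; grip the round sides along y. Loose, about 0.3 kg. Origin: centre of the underside, on the axis; z up.
- bearing: Guide bearing: ball-bearing ring lying flat with a dark seal ring drawn on its upper face between two bright races, outside diameter 50 mm, height 16 mm, through bore 26 mm. Loose, about 0.15 kg. Origin: centre of the underside, on the axis; z up along the axis; turned any way about it.
- sleeve: Spacer sleeve: narrow plain steel tube standing on end, outside diameter 40 mm, height 34 mm, through bore 26 mm. Loose, about 0.19 kg. Origin: centre of the underside, on the axis; z up along the axis; turned any way about it.
- nut: Hexagonal steel nut lying flat, 46 mm across the flats (53 mm over the corners), height 16 mm, open through hole 24 mm across. Flats face the body's +x, -x and every 60 degrees from them. Loose, about 0.15 kg. Origin: centre of the underside, on the axis; z up.
- glue_jar: Bystander: capped jar, 52 mm diameter, 72 mm tall, standing loose. Origin: centre of its underside.
- tape: Bystander: tape measure with a black case standing on its edge, 62 mm (x) x 36 mm (y) x 58 mm high, loose. Origin: centre of its underside.
- offcut: Bystander: pale wood offcut 70 mm (x) x 45 mm (y) x 22 mm high, loose. Origin: centre of its underside.

How it is judged (in metres and radians):
At the end, for the whole second after the job is handed in: Tall peg, from the block up: collar (underside 15 mm above the stand's origin), cutter head (31 mm), bearing (57 mm). Short peg: sleeve (15 mm), nut (49 mm). Each height within 4 mm, each piece's axis within 9 mm of the peg's, tilted less than 0.12 rad (7 degrees), and at rest (under 20 mm/s) (horizontal distance between each of collar, cutter, bearing and tall_peg below 0.009 m and z of collar in the frame of tall_peg between 0.011 and 0.019 m and angle between each of collar, cutter, bearing, sleeve, nut's own z axis and vertical below 0.12 rad and linear speed of each of collar, cutter, bearing, sleeve, nut below 0.02 m/s and z of cutter in the frame of tall_peg between 0.027 and 0.035 m and z of bearing in the frame of tall_peg between 0.053 and 0.061 m and horizontal distance between each of sleeve, nut and short_peg below 0.009 m and z of sleeve in the frame of short_peg between 0.011 and 0.019 m and z of nut in the frame of short_peg between 0.045 and 0.053 m); the robot touches nothing.
It fails at once if the glue jar was pushed more than 20 mm or tipped over (distance of glue_jar from where it was at the start of the episode above 0.02 m or angle between glue_jar's own z axis and vertical above 0.5 rad).
It fails at once if the tape measure was pushed more than 20 mm or tipped over (distance of tape from where it was at the start of the episode above 0.02 m or angle between tape's own z axis and vertical above 0.5 rad).
It fails at once if the wood offcut was pushed more than 20 mm or tipped over (distance of offcut from where it was at the start of the episode above 0.02 m or angle between offcut's own z axis and vertical above 0.5 rad).
It fails at once if a piece of tooling was dropped: fell freely by more than about 18 mm (0.6 m/s) with no finger on it ((linear speed of collar above 0.6 m/s and contact force between the fingers and collar below 0.01 N) or (linear speed of cutter above 0.6 m/s and contact force between the fingers and cutter below 0.01 N) or (linear speed of bearing above 0.6 m/s and contact force between the fingers and bearing below 0.01 N) or (linear speed of sleeve above 0.6 m/s and contact force between the fingers and sleeve below 0.01 N) or (linear speed of nut above 0.6 m/s and contact force between the fingers and nut below 0.01 N)).
It also fails if it takes over 120 s, if anything falls off the work surface, if the arm or the gripper's body presses on something with over 40 N, if the wrist force passes 120 N, or if a joint passes its speed limit or range.

## Robot

A 6-joint arm with a two-finger parallel gripper is mounted at the origin on the work surface. World frame = base frame: x ahead of the robot, y to its left, z up, the work surface at z = 0. Lengths are in m, angles in degrees, forces in N, time in s.
With the tool pointing down it reaches from about 0.4 to 0.825 m from the base axis. Payload 7 kg.
Tool frame: the origin (TCP) lies at the very end of the fingers, on their centre line; the grasp point (between the pads) lies 19 mm behind it (r.grip_depth is the distance from the TCP to the grasp point, in m); z points along the fingers, y is the line along which they close (so a half turn about z gives the same grasp; the last joint's range is limited). The gripper opens to 88 mm and grips with 3 to 60 N. Pads are 19 mm wide; open, the fingers measure 130 mm over their backs; the gripper's body (78 mm by 193 mm) begins 47 mm behind the grasp point.
Start: joints at [84.918, 20.546, 0.682, 0, -70.136, -16.507], TCP at [0.248, 0.628, 0.227] pointing down, gripper open.
Joint ranges: [-176.03, 176.03], [-82.01, 121.73], [-58.28, 71.71], [-173.87, 95.51], [-174.79, -0.11], [-173.66, 173.66]. Speed limits (degrees/s): [136.94, 136.94, 172.46, 180, 180, 180].

## Interface

Orientations are given as [roll, pitch, yaw] about the fixed x, y, z axes, in that order (R = Rz(yaw) Ry(pitch) Rx(roll)).
In Python, from plant import r gives the robot as it stands.
- The arm moves only by the tool play_rows, never from a script. Its argument "rows" is a list that holds one entry, the list of rows, each a list of 5 numbers: the closure, from 0 (fully open) to 1 (shut), then the shift along the tool's x, y, z each as a share of 0.5 m, from -1 to 1, then the turn about the tool's z as a share of 1.5 rad, from -1 to 1. A call has exactly 8 rows; each row is the pose to reach, as a shift and turn from the pose commanded when the call began, along the tool's axes at that moment; what a row does not reach only later rows make up. A row lasts 1/12 s, in which the tool goes at most 41.7 mm and 7.16 degrees, less where a joint would pass 70% of its speed; a pose out of reach is approached as far as the arm can. A call with a number of a shift or a turn outside -1 to 1 is refused whole. A call with a gripper value outside its range is refused whole. The fingers move at their own pace and stop on an object; "squeeze" is the grip in N (left out, the last holds). Time passes only in rows, so rows that repeat a pose let the fingers close, or fill a call up. It gives the time, the measured TCP pose, the force, the opening and the grip force at its end, in the units of the state.
- r.get_state(): the state, without advancing time (a new reading comes with each control period).
- r.capture(name): name is "scene" or "top" or "wrist"; returns the picture (480x640x3 uint8, red, green, blue); there is no depth.
- r.camera_info(name): a dict with "fovy" (degrees; the focal length in pixels is half the picture's height over the tangent of half this angle, whatever the lens; pixels are square), "cx", "cy" (the principal point, pixels), "pose" (4x4, takes a point from camera to world coordinates). Camera axes: x right, y down, z forward; pixel columns grow to the right and rows downward; lengths in m; the calibration is good to about 2 mm. A picture is of the moment at which its call begins: read the wrist's pose just before it. camera_info takes no time and is no camera call; for the wrist camera it gives the pose at the moment of the call.
- r.close_job(): hands the job in; it is judged then, once.
The state is a dict: "time_s": time; "joints": joint angles; "qd": joint speeds; "joint_torque": joint torques, N m; "tcp_pos": TCP position; "eef_rot": TCP orientation; "contact_force": force on the tool from outside, world axes, zero at the start; "moment": the same for the moment, N m; "gripper_width": finger opening in m; "gripper_force": force on a finger pad.
Only numpy, scipy, OpenCV 4.12 (cv2) and the standard library are available. Lean on these libraries where they do the work, as an engineer would, in place of code of your own. Each camera call takes 0.05 s, during which the arm holds its last target. There are 200 camera calls.

## Working session

There is one attempt and no reset: what is moved stays moved. The work goes in short steps, Python scripts to look and compute and a tool call to move; the robot and the scene stay as the last step left them, time stands still between calls to the robot, and variables do not carry over. Pictures are saved under pics/ and viewed, at most 14 in all, crops included, and the job is handed in when it is done.

Besides the shell and the picture viewer there is one more tool, called after ">>>" as name([rows], argument=value, ...), one row to a line, values as JSON. play_rows: Moves the arm, as the interface text tells. Its arguments: {"type":"object","properties":{"rows":{"type":"array","items":{"type":"array","items":{"type":"array","items":{"type":"number"}}}},"squeeze":{"type":"number"}},"required":["rows"]}

```bash
ls && mkdir -p pics && python3 - <<'E'
from plant import r
import cv2,numpy as np
for n in ["scene","top"]:
    im=r.capture(n); cv2.imwrite(f"pics/{n}0.png",im[:,:,::-1])
    i=r.camera_info(n); print(n,i["fovy"],i["cx"],i["cy"],np.round(i["pose"],4).tolist(), [k for k in i])
s=r.get_state(); print({k:np.round(v,4).tolist() for k,v in s.items()})
E
```

```text
pics
scene 42.958145664525574 321.07317738157786 247.98383583886405 [[0.384, 0.7036, -0.5978, 1.2763], [0.9232, -0.2845, 0.2582, -0.3354], [0.0116, -0.6511, -0.7589, 1.0042], [0.0, 0.0, 0.0, 1.0]] ['fovy', 'cx', 'cy', 'pose']
top 45.70559407504114 322.19289179653214 241.68108099363533 [[0.0059, -0.9974, 0.0724, 0.4485], [-0.9999, -0.0065, -0.0082, -0.0089], [0.0086, -0.0724, -0.9973, 1.0054], [0.0, 0.0, 0.0, 1.0]] ['fovy', 'cx', 'cy', 'pose']
{'time_s': 0.1, 'joints': [84.9182, 20.588, 0.6369, -0.0152, -70.1331, -16.506], 'qd': [-0.0728, -0.0965, 0.1745, 0.102, -0.0335, 0.0245], 'joint_torque': [-0.0017, -58.4159, 29.375, 7.0155, 0.0101, -0.0], 'tcp_pos': [0.2482, 0.6272, 0.2257], 'eef_rot': [179.9152, -0.0102, -21.593], 'contact_force': [-0.0492, -0.2039, 0.5961], 'moment': [0.0295, 0.0094, 0.0067], 'gripper_force': 0.0, 'gripper_width': 0.0876}
```

View pics/top0.png

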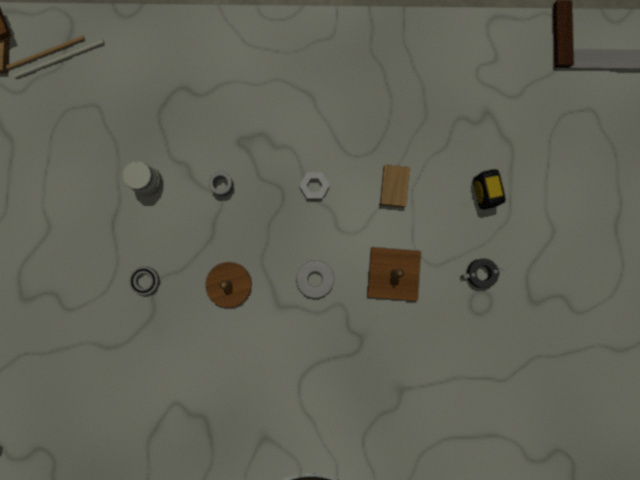

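View pics/scene0.png

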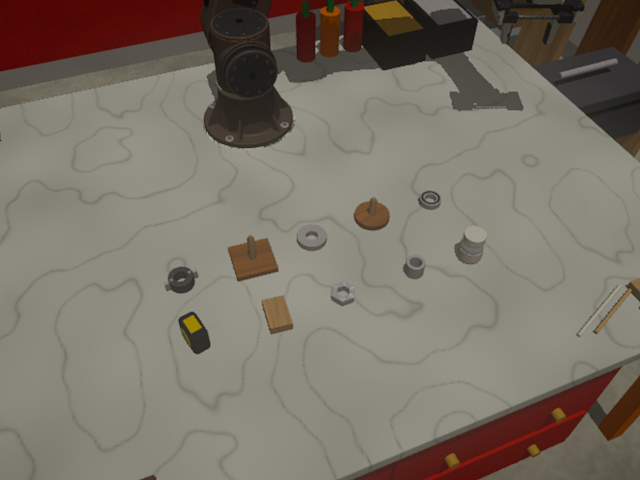

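The top view shows these pieces, by pixel position:
- **Tooling:** bearing (145,281), collar (316,279), nut (314,185), sleeve (222,184), cutter (482,273).
- **Pegs:** short peg tip (227,286), tall peg tip (398,272).
- **Bystanders:** jar (138,176), offcut (395,186), tape (489,188).

The scene view agrees with this layout.

```bash
cat > h.py <<'E'
from plant import r
import cv2,numpy as np
def ray(i,px,z):
    f=240/np.tan(np.radians(i["fovy"]/2)); P=np.array(i["pose"])
    d=P[:3,:3]@np.array([(px[0]-i["cx"])/f,(px[1]-i["cy"])/f,1]); o=P[:3,3]
    return (o+d*(z-o[2])/d[2])[:2]
def proj(i,p):
    f=240/np.tan(np.radians(i["fovy"]/2)); P=np.array(i["pose"])
    c=P[:3,:3].T@(np.array(p)-P[:3,3]); return c[:2]/c[2]*f+[i["cx"],i["cy"]]
def delta(*tgts):
    """units (x,y,z,turn) from the present pose to each world target (x,y,z,yaw)"""
    s=r.get_state(); y0=s["eef_rot"][2]; y=np.radians(y0); p=np.array(s["tcp_pos"])
    print("now",np.round(p,4),"rot",np.round(s["eef_rot"],2),"w",round(s["gripper_width"],4),"t",round(s["time_s"],2),"F",np.round(s["contact_force"],1))
    for t in tgts:
        d=np.array(t[:3])-p
        dx=d[0]*np.cos(y)+d[1]*np.sin(y); dy=d[0]*np.sin(y)-d[1]*np.cos(y)
        turn=-((t[3]-y0+180)%360-180)
        print(t,np.round([dx/.5,dy/.5,-d[2]/.5,np.radians(turn)/1.5],4))
E
python3 - <<'E'
from h import *
i=r.camera_info("top")
for n,px,z in [("bearing",(145,281),.016),("collar",(316,279),.016),("nut",(314,185),.016),("sleeve",(222,184),.034),("cutter",(482,273),.026),("shorttip",(227,286),.065),("talltip",(398,272),.081),("jar",(138,176),.072),("offcut",(395,184),.022),("tape",(489,188),.058)]:
    print(n,np.round(ray(i,px,z),3))
w=r.camera_info("wrist"); s=r.get_state(); P=np.array(w["pose"])
R=cv2.Rodrigues(np.zeros(3))[0]
from scipy.spatial.transform import Rotation as Ro
R=Ro.from_euler("xyz",s["eef_rot"],degrees=True).as_matrix()
print(w["fovy"],w["cx"],w["cy"],np.round(R.T@(P[:3,3]-s["tcp_pos"]),4),np.round(R.T@P[:3,:3],3).tolist())
delta((.45,.25,.28,-90),(.5,.0,.3,-90))
E
```

```text
bearing [0.45  0.289]
collar [ 0.455 -0.007]
nut [ 0.62  -0.002]
sleeve [0.617 0.156]
cutter [ 0.467 -0.292]
shorttip [0.443 0.139]
talltip [ 0.467 -0.14 ]
jar [0.623 0.289]
offcut [ 0.622 -0.143]
tape [ 0.61  -0.297]
62.10038013147348 318.94976474221266 237.23760448248174 [ 0.0694  0.0007 -0.1584] [[0.0, -0.967, -0.256], [1.0, 0.0, 0.0], [-0.0, -0.256, 0.967]]
now [0.2482 0.6272 0.2257] rot [ 1.7992e+02 -1.0000e-02 -2.1590e+01] w 0.0876 t 0.1 F [-0.  -0.2  0.6]
(0.45, 0.25, 0.28, -90) [ 0.6529  0.553  -0.1086  0.796 ]
(0.5, 0.0, 0.3, -90) [ 0.9298  0.9811 -0.1486  0.796 ]
```

>>> play_rows([
  [[0,0.783,0.609,-0.05,0.796],[0,0.783,0.609,-0.05,0.796],[0,0.783,0.609,-0.05,0.796],[0,0.783,0.609,-0.05,0.796],[0,0.783,0.609,-0.05,0.796],[0,0.783,0.609,-0.05,0.796],[0,0.783,0.609,-0.05,0.796],[0,0.783,0.609,-0.05,0.796]],
], squeeze=25)

```text
time_s: 0.77
tcp_pos: [0.4179, 0.3389, 0.2434]
eef_rot: [180.0, -0.0, -79.2]
contact_force: [1.7, 0.8, -1.1]
gripper_width: 0.0875
gripper_force: 0.0
```

```bash
python3 - <<'E'
from h import *
delta((.5,.2,.25,-90))
E
```

```text
now [0.4179 0.3389 0.2434] rot [179.99  -0.   -79.22] w 0.0875 t 0.77 F [ 1.7  0.8 -1.1]
(0.5, 0.2, 0.25, -90) [ 0.3036 -0.1093 -0.0133  0.1254]
```

>>> play_rows([
  [[0,0.3,-0.11,-0.013,0.125],[0,0.3,-0.11,-0.013,0.125],[0,0.3,-0.11,-0.013,0.125],[0,0.3,-0.11,-0.013,0.125],[0,0.3,-0.11,-0.013,0.125],[0,0.3,-0.11,-0.013,0.125],[0,0.3,-0.11,-0.013,0.125],[0,0.3,-0.11,-0.013,0.125]],
])

```text
time_s: 1.43
tcp_pos: [0.5, 0.205, 0.2496]
eef_rot: [180.0, -0.0, -89.6]
contact_force: [1.2, 0.1, 0.1]
gripper_width: 0.0875
gripper_force: 0.0
```

```bash
python3 - <<'E'
from h import *
import pickle
i=r.camera_info("wrist"); im=r.capture("wrist"); cv2.imwrite("pics/w1.png",im[:,:,::-1]); pickle.dump(i,open("w1.pkl","wb"))
delta((.5,-.2,.25,-90))
for n,p in [("bearing",(.45,.289,.016)),("sleeve",(.617,.156,.034)),("shorttip",(.443,.139,.065)),("nut",(.62,-.002,.016)),("collar",(.455,-.007,.016))]: print(n,np.round(proj(i,p)))
E
```

```text
now [0.4999 0.2052 0.2497] rot [179.98  -0.   -89.55] w 0.0877 t 1.48 F [-0.   0.4  1.4]
(0.5, -0.2, 0.25, -90) [ 8.104e-01  6.100e-03 -7.000e-04  5.200e-03]
bearing [366. 284.]
sleeve [192. 154.]
shorttip [388. 137.]
nut [182. -34.]
collar [373. -39.]
```

View pics/w1.png

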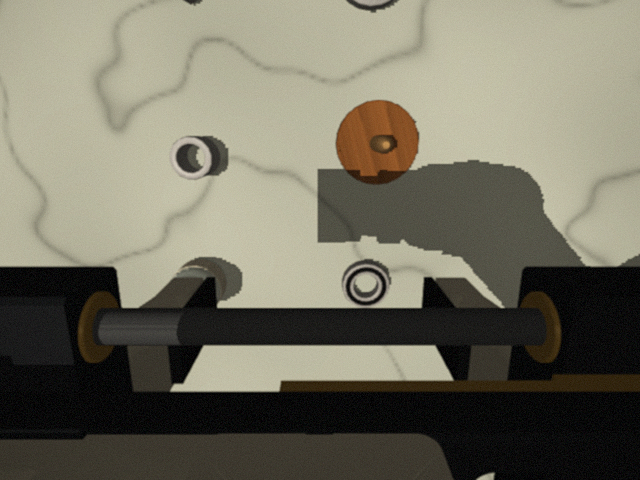

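The wrist view shows the bearing at about (366,283), the sleeve top at (192,157) and the round block at (377,141). These match the predictions to about 3 px.

>>> play_rows([
  [[0,0.1,0,-0.16,0.005],[0,0.58,0,-0.16,0.005],[0,0.58,0,-0.16,0.005],[0,0.58,0,-0.16,0.005],[0,0.58,0,-0.16,0.005],[0,0.58,0,-0.16,0.005],[0,0.58,0,-0.16,0.005],[0,0.58,0,-0.16,0.005]],
])

```text
time_s: 2.15
tcp_pos: [0.5021, -0.0878, 0.331]
eef_rot: [-179.9, -0.0, -90.0]
contact_force: [0.2, 0.5, 0.1]
gripper_width: 0.0876
gripper_force: 0.0
```

```bash
python3 - <<'E'
from h import *
import pickle
i=r.camera_info("wrist"); im=r.capture("wrist"); cv2.imwrite("pics/w2.png",im[:,:,::-1]); pickle.dump(i,open("w2.pkl","wb"))
delta((.455,-.007,.1,-90))
for n,p in [("cutter",(.467,-.292,.026)),("talltip",(.467,-.14,.081)),("nut",(.62,-.002,.016)),("collar",(.455,-.007,.016))]: print(n,np.round(proj(i,p)))
E
```

```text
now [ 0.5023 -0.0893  0.3313] rot [-1.7992e+02 -7.0000e-02 -9.0070e+01] w 0.0881 t 2.2 F [ 0.3 -2.5  0.7]
(0.455, -0.007, 0.1, -90) [-0.1644  0.0949  0.4625 -0.0008]
cutter [353.  -2.]
talltip [355. 150.]
nut [225. 261.]
collar [357. 257.]
```

View pics/w2.png

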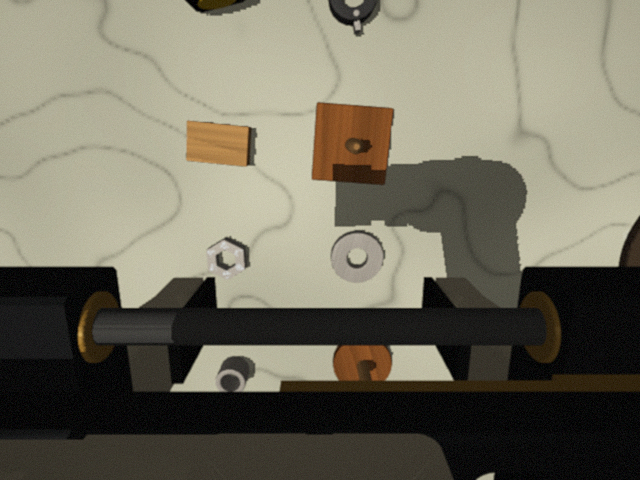

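The view shows the collar at (357,257), the nut at (228,258), the square block centred near (353,144) with its peg tip at (357,146), and the cutter cut off at the top near (353,8). Next I measure them by mask and circle.

```bash
cat >> h.py <<'E'
import pickle
def brown(im,c,w=60):
    x,y=c; h=cv2.cvtColor(im,cv2.COLOR_RGB2HSV); m=((h[...,1]>130)&(h[...,0]<20)).astype(np.uint8)
    k=np.zeros_like(m); k[max(0,y-w):y+w,x-w:x+w]=1; m=cv2.morphologyEx(m*k,cv2.MORPH_CLOSE,np.ones((9,9)))
    return max(cv2.findContours(m,0,1)[0],key=cv2.contourArea)
def circ(im,c,w,rlo,rhi,n=4):
    x,y=c; x0,y0=max(0,x-w),max(0,y-w)
    g=cv2.resize(cv2.cvtColor(im[y0:y+w,x0:x+w],cv2.COLOR_RGB2GRAY),None,fx=4,fy=4,interpolation=cv2.INTER_CUBIC)
    o=cv2.HoughCircles(cv2.GaussianBlur(g,(5,5),0),cv2.HOUGH_GRADIENT_ALT,1.5,6,param1=150,param2=.6,minRadius=int(rlo*4),maxRadius=int(rhi*4))
    return [] if o is None else [(round(a/4+x0-.375,1),round(b/4+y0-.375,1),round(q/4,1)) for a,b,q in o[0][:n]]
def rgb(f): return cv2.imread(f)[:,:,::-1].copy()
E
python3 - <<'E'
from h import *
w1,w2=[pickle.load(open(f"w{k}.pkl","rb")) for k in (1,2)]; a,b=rgb("pics/w1.png"),rgb("pics/w2.png"); t=rgb("pics/top0.png"); ti=r.camera_info("top")
c=cv2.fitEllipse(brown(a,(377,141)))[0]; print("short",c,ray(w1,c,.015))
c=cv2.minAreaRect(brown(b,(353,144))); print("tall",c,ray(w2,c[0],.015))
for n,px,z in [("tiptall",(351,146),.081)]: print(n,ray(w2,px,z))
for n,im,i,c,w,lo,hi,z in [("bearing",a,w1,(366,283),34,7,27,.016),("sleeve",a,w1,(192,157),34,8,25,.034),("collar",b,w2,(357,257),36,7,30,.016)]:
    for q in circ(im,c,w,lo,hi): print(n,q,np.round(ray(i,q[:2],z),4))
for n,c in [("short",(229,285)),("tall",(394,274))]:
    q=cv2.minAreaRect(brown(t,c,40)); print("top",n,q,np.round(ray(ti,q[0],.015),4))
def up(im,x,y,w): return cv2.resize(im[max(0,y-w):y+w,x-w:x+w],(300,300),interpolation=cv2.INTER_CUBIC)
cv2.imwrite("pics/crop1.png",np.hstack([up(b,228,258,30),up(b,357,144,30),up(a,382,143,30) if 0 else up(a,192,157,30)])[:,:,::-1][:,:800])
cv2.imwrite("pics/crop1.png",cv2.resize(cv2.imread("pics/crop1.png"),(720,270)))
E
```

```text
short (376.9388427734375, 141.74990844726562) [0.44504068 0.14418833]
tall ((351.8529357910156, 143.41175842285156), (76.00623321533203, 76.46642303466797), 4.39870548248291) [ 0.46468674 -0.14443207]
tiptall [ 0.4707224  -0.14369854]
bearing (np.float32(365.8), np.float32(284.6), np.float32(20.7)) [0.4504 0.2901]
bearing (np.float32(365.8), np.float32(284.6), np.float32(25.2)) [0.4504 0.2901]
bearing (np.float32(365.8), np.float32(284.6), np.float32(17.2)) [0.4504 0.2901]
bearing (np.float32(365.8), np.float32(284.6), np.float32(13.1)) [0.4504 0.2901]
sleeve (np.float32(200.0), np.float32(156.8), np.float32(22.8)) [0.6101 0.1585]
sleeve (np.float32(188.0), np.float32(156.4), np.float32(20.7)) [0.6211 0.1582]
sleeve (np.float32(195.1), np.float32(154.5), np.float32(19.0)) [0.6145 0.1564]
sleeve (np.float32(190.6), np.float32(157.5), np.float32(14.6)) [0.6188 0.1592]
collar (np.float32(357.0), np.float32(257.0), np.float32(26.2)) [ 0.4555 -0.0068]
collar (np.float32(357.0), np.float32(257.0), np.float32(10.9)) [ 0.4555 -0.0068]
collar (np.float32(357.0), np.float32(257.0), np.float32(8.4)) [ 0.4555 -0.0068]
top short ((228.0, 285.0), (44.0, 44.0), 90.0) [0.4441 0.1457]
top tall ((393.8092346191406, 273.8847351074219), (49.601531982421875, 49.48191452026367), 4.5739216804504395) [ 0.4651 -0.1418]
```

View pics/crop1.png

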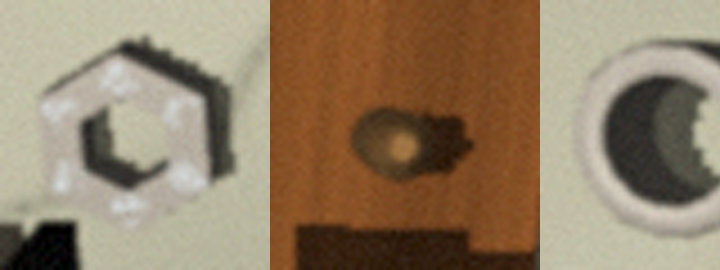

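The crop shows the nut's flats facing image left and right, turned about 2 degrees, with its centre at (225.8,258.9). The tall peg tip is at (356.3,146.9) and the sleeve top at (191.7,158). Collar first.

>>> play_rows([
  [[0,-0.164,0.094,0.58,0],[0,-0.164,0.094,0.58,0],[0,-0.164,0.094,0.58,0],[0,-0.164,0.094,0.58,0],[0,-0.164,0.094,0.58,0],[0,-0.164,0.094,0.58,0],[0,-0.164,0.094,0.58,0],[0,-0.164,0.094,0.58,0]],
])

```text
time_s: 2.87
tcp_pos: [0.4514, -0.0027, 0.0354]
eef_rot: [179.6, -0.1, -90.0]
contact_force: [-0.7, 0.1, -0.7]
gripper_width: 0.0875
gripper_force: 0.0
```

```bash
python3 - <<'E'
from h import *
delta((.4555,-.007,.005,-90))
w2=pickle.load(open("w2.pkl","rb")); w1=pickle.load(open("w1.pkl","rb"))
print("nut",ray(w2,(225.8,258.9),.016),"tall",ray(w2,(356.3,146.9),.081),"sleeve",ray(w1,(191.7,157.9),.034))
E
```

```text
now [ 0.4514 -0.0027  0.0354] rot [ 1.7964e+02 -1.0000e-01 -8.9970e+01] w 0.0875 t 2.87 F [-0.7  0.1 -0.7]
(0.4555, -0.007, 0.005, -90) [ 0.0086 -0.0081  0.0609  0.0003]
nut [ 0.61888832 -0.00429116] tall [ 0.46540727 -0.14282168] sleeve [0.61783439 0.15950625]
```

```bash
cat >> h.py <<'E'
def settle(n=4):
    for _ in range(n): r.capture("top")
E
python3 - <<'E'
from h import *
for _ in range(3):
    settle(2); delta((.4555,-.007,.005,-90))
E
```

```text
now [ 0.453  -0.0029  0.0374] rot [ 1.7968e+02 -1.3000e-01 -8.9890e+01] w 0.0875 t 2.97 F [-0.5  0.   0.2]
(0.4555, -0.007, 0.005, -90) [ 0.0082 -0.0049  0.0649  0.0013]
now [ 0.4561 -0.0027  0.0404] rot [-1.7998e+02 -1.0000e-02 -8.9920e+01] w 0.088 t 3.07 F [-0.7 -0.2  0.3]
(0.4555, -0.007, 0.005, -90) [0.0086 0.0012 0.0709 0.0009]
now [ 0.4569 -0.0029  0.0413] rot [-1.7984e+02  5.0000e-02 -9.0000e+01] w 0.088 t 3.17 F [ 0.2 -0.1 -0. ]
(0.4555, -0.007, 0.005, -90) [ 0.0082  0.0028  0.0727 -0.    ]
```

>>> play_rows([
  [[0,0.008,0.003,0.03,0],[0,0.008,0.003,0.055,0],[0,0.008,0.003,0.072,0],[0,0.008,0.003,0.072,0],[0,0.008,0.003,0.072,0],[0.5,0.008,0.003,0.072,0],[1,0.008,0.003,0.072,0],[1,0.008,0.003,0.072,0]],
], squeeze=30)

```text
time_s: 3.83
tcp_pos: [0.4544, -0.0074, 0.0045]
eef_rot: [-179.9, 0.0, -90.1]
contact_force: [-0.5, 0.1, 0.7]
gripper_width: 0.073
gripper_force: 0.0
```

```bash
python3 - <<'E'
from h import *
settle(4)
delta((.465,-.1435,.11,-90)); print(r.get_state()["gripper_force"])
E
```

```text
now [ 0.4544 -0.0074  0.0043] rot [-1.7993e+02  2.0000e-02 -9.0040e+01] w 0.0657 t 4.03 F [0.4 0.9 5.2]
(0.465, -0.1435, 0.11, -90) [ 0.2721 -0.0214 -0.2113 -0.0005]
30.001506633125246
```

>>> play_rows([
  [[1,0,0,-0.06,0],[1,0,0,-0.13,0],[1,0.02,0,-0.19,0],[1,0.08,-0.01,-0.22,0],[1,0.15,-0.021,-0.22,0],[1,0.22,-0.021,-0.22,0],[1,0.26,-0.021,-0.22,0],[1,0.272,-0.021,-0.22,0]],
])

```text
time_s: 4.7
tcp_pos: [0.4631, -0.146, 0.1133]
eef_rot: [179.9, 0.0, -90.2]
contact_force: [-0.0, -0.1, -3.3]
gripper_width: 0.0659
gripper_force: 30.0
```

```bash
python3 - <<'E'
from h import *
settle(5)
im=r.capture("wrist"); pickle.dump(r.camera_info("wrist"),open("w3.pkl","wb")); cv2.imwrite("pics/w3.png",im[:,:,::-1])
cv2.imwrite("pics/s3.png",cv2.resize(r.capture("scene")[160:340,150:390,::-1],(800,600),interpolation=cv2.INTER_CUBIC))
delta((.465,-.1435,.075,-90),(.465,-.1435,.021,-90)); print(r.get_state()["gripper_force"])
E
```

```text
now [ 0.4642 -0.1428  0.1137] rot [ 1.7998e+02  1.0000e-02 -8.9990e+01] w 0.0658 t 5.05 F [ 1.   0.1 -2.6]
(0.465, -0.1435, 0.075, -90) [ 0.0014 -0.0016  0.0774  0.0001]
(0.465, -0.1435, 0.021, -90) [ 1.400e-03 -1.600e-03  1.854e-01  1.000e-04]
29.998780293390155
```

View pics/s3.png

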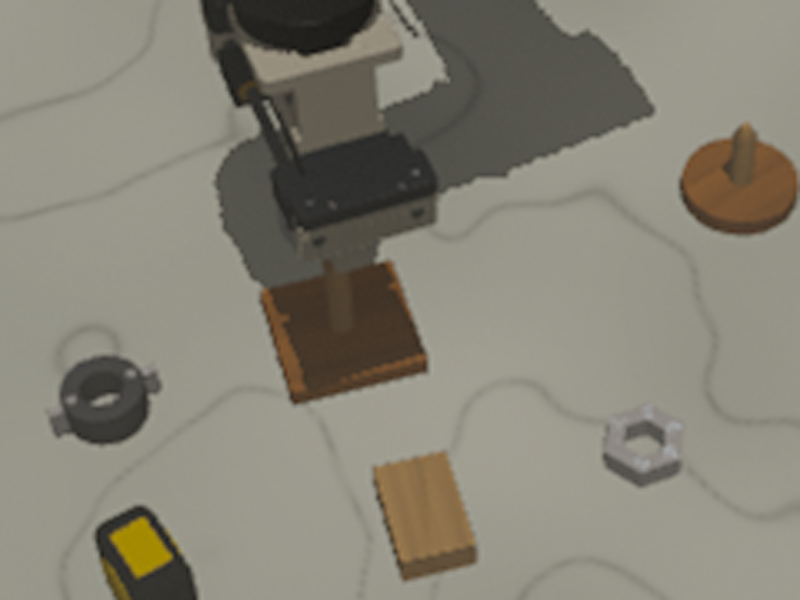

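The scene crop shows the gripper above the square block, with the collar hidden behind the fingers. Grip force and opening confirm it is held.

>>> play_rows([
  [[1,0.001,-0.002,0.015,0],[1,0.001,-0.002,0.03,0],[1,0.001,-0.002,0.045,0],[1,0.001,-0.002,0.06,0],[1,0.001,-0.002,0.075,0],[1,0.001,-0.002,0.09,0],[1,0.001,-0.002,0.105,0],[1,0.001,-0.002,0.12,0]],
])

```text
time_s: 5.72
tcp_pos: [0.4652, -0.1442, 0.0529]
eef_rot: [180.0, -0.0, -90.1]
contact_force: [-1.0, 0.5, -3.3]
gripper_width: 0.0658
gripper_force: 30.0
```

```bash
python3 - <<'E'
from h import *
settle(2)
delta((.465,-.1435,.0195,-90),(.465,-.1435,.13,-90))
E
```

```text
now [ 0.4643 -0.1442  0.0524] rot [179.86  -0.   -90.08] w 0.0657 t 5.82 F [-1.   0.1 -2.9]
(0.465, -0.1435, 0.0195, -90) [-0.0015 -0.0015  0.0658 -0.0009]
(0.465, -0.1435, 0.13, -90) [-0.0015 -0.0015 -0.1552 -0.0009]
```

>>> play_rows([
  [[1,-0.001,-0.001,0.015,0],[1,-0.001,-0.001,0.03,0],[1,-0.001,-0.001,0.045,0],[1,-0.001,-0.001,0.058,0],[1,-0.001,-0.001,0.066,0],[1,-0.001,-0.001,0.066,0],[0.3,-0.001,-0.001,0.066,0],[0,-0.001,-0.001,0.066,0]],
])

```text
time_s: 6.48
tcp_pos: [0.466, -0.1437, 0.021]
eef_rot: [-180.0, -0.0, -90.0]
contact_force: [0.1, 0.5, -0.2]
gripper_width: 0.0684
gripper_force: 0.0
```

>>> play_rows([
  [[0,0,0,0,0],[0,0,0,0,0],[0,0,0,-0.06,0],[0,0,0,-0.14,0],[0,0,0,-0.22,0],[0,0.03,0,-0.3,0],[0,0.11,0,-0.38,0],[0,0.11,0,-0.46,0]],
])

```text
time_s: 7.15
tcp_pos: [0.4647, -0.1978, 0.2417]
eef_rot: [180.0, 0.0, -90.0]
contact_force: [2.0, 0.2, -0.6]
gripper_width: 0.0874
gripper_force: 0.0
```

```bash
python3 - <<'E'
from h import *
settle(4)
i=r.camera_info("wrist"); im=r.capture("wrist"); pickle.dump(i,open("w4.pkl","wb")); cv2.imwrite("pics/w4.png",im[:,:,::-1])
c=np.round(proj(i,(.467,-.292,.026))).astype(int); print(c)
for q in circ(im,c,50,8,32): print(q,np.round(ray(i,q[:2],.026),4))
delta((.467,-.292,.06,-90))
E
```

```text
[319 102]
(np.float64(318.5), np.float64(95.9), np.float32(29.7)) [ 0.4675 -0.297 ]
(np.float64(318.5), np.float64(95.9), np.float32(15.4)) [ 0.4675 -0.297 ]
(np.float64(318.5), np.float64(95.9), np.float32(13.1)) [ 0.4675 -0.297 ]
now [ 0.4654 -0.1963  0.2403] rot [-1.7995e+02  3.0000e-02 -9.0090e+01] w 0.0878 t 7.4 F [ 0.2  1.  -0.9]
(0.467, -0.292, 0.06, -90) [ 0.1915 -0.0035  0.3607 -0.0011]
```

View pics/w4.png

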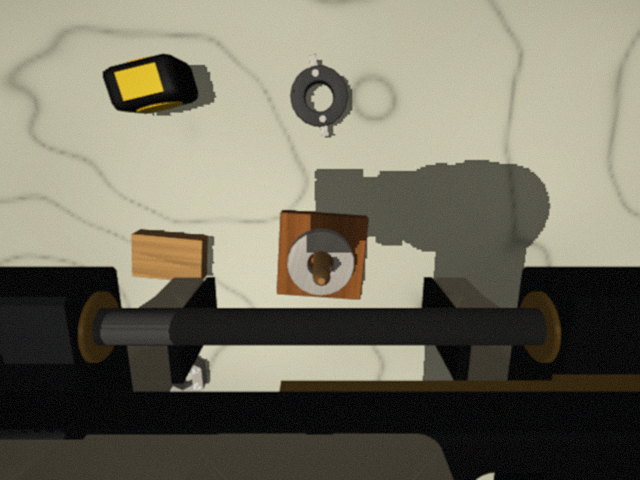

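The collar sits on the square block, around the peg at (321,262). The cutter is at (319,96), with its knives near the image vertical. The views disagree by a few mm on the cutter's y, so I check that.

```bash
python3 - <<'E'
from h import *
w2,w4=[pickle.load(open(f"w{k}.pkl","rb")) for k in (2,4)]; b,a=rgb("pics/w2.png"),rgb("pics/w4.png")
c=cv2.minAreaRect(brown(a,(323,255))); print("tall w4",c,ray(w4,c[0],.015))
for q in circ(a,(321,262),45,28,40): print("collar w4",q,ray(w4,q[:2],.031))
def dark(im,c,w):
    x,y=c; g=cv2.cvtColor(im,cv2.COLOR_RGB2GRAY); k=np.zeros_like(g); k[max(0,y-w):y+w,x-w:x+w]=255
    m=cv2.inRange(g,0,75)&k; return cv2.minEnclosingCircle(max(cv2.findContours(cv2.morphologyEx(m,cv2.MORPH_CLOSE,np.ones((5,5))),0,1)[0],key=cv2.contourArea))
print(dark(a,(319,96),45))
t=rgb("pics/top0.png"); ti=r.camera_info("top"); 
for q in circ(t,(482,273),26,5,18): print("top",q,ray(ti,q[:2],.026))
for q in circ(t,(316,279),26,5,22): print("top collar",q,ray(ti,q[:2],.016))
def up(im,x,y,w,s=300): return cv2.resize(im[max(0,y-w):y+w,x-w:x+w],(s,s),interpolation=cv2.INTER_CUBIC)
cv2.imwrite("pics/crop2.png",np.hstack([up(a,319,96,45,400),up(t,482,273,25,400)])[:,:,::-1])
delta((.467,-.295,.06,-90))
E
```

```text
tall w4 ((321.37811279296875, 254.26748657226562), (87.000244140625, 83.59453582763672), 3.945185899734497) [ 0.46501489 -0.14653148]
collar w4 (np.float32(318.4), np.float32(264.2), np.float32(32.4)) [ 0.46795855 -0.14137286]
((320.8548278808594, 93.5), 32.55299377441406)
top (np.float32(481.9), np.float32(274.0), np.float32(16.4)) [ 0.46559757 -0.29216883]
top (np.float32(481.9), np.float32(274.0), np.float32(5.8)) [ 0.46559757 -0.29216883]
top collar (np.float32(314.4), np.float32(278.1), np.float32(7.3)) [ 0.45691908 -0.00384796]
now [ 0.4654 -0.1963  0.2403] rot [-1.7995e+02  3.0000e-02 -9.0090e+01] w 0.0878 t 7.4 F [ 0.2  1.  -0.9]
(0.467, -0.295, 0.06, -90) [ 0.1975 -0.0035  0.3607 -0.0011]
```

View pics/crop2.png

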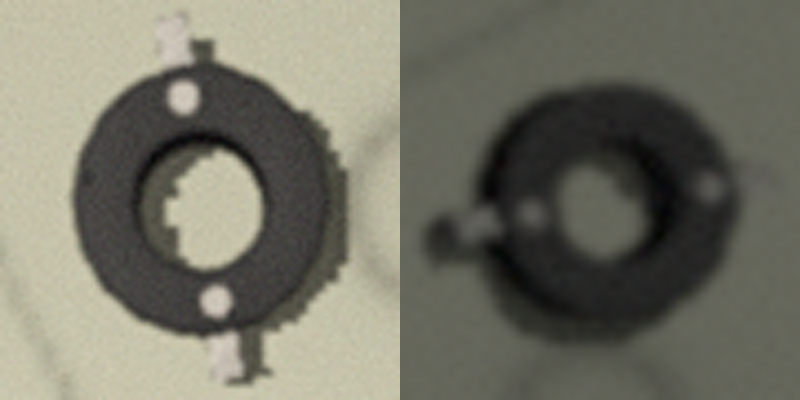

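The crop gives the cutter centre at (319,96), with the knife axis turned 9.3 degrees. I hover directly over it to refine.

>>> play_rows([
  [[0,0.06,-0.003,0.06,-0.108],[0,0.13,-0.003,0.12,-0.108],[0,0.197,-0.003,0.2,-0.108],[0,0.197,-0.003,0.24,-0.108],[0,0.197,-0.003,0.24,-0.108],[0,0.197,-0.003,0.24,-0.108],[0,0.197,-0.003,0.24,-0.108],[0,0.197,-0.003,0.24,-0.108]],
])

```text
time_s: 8.07
tcp_pos: [0.4681, -0.2944, 0.1217]
eef_rot: [-179.9, -0.1, -80.7]
contact_force: [0.9, 0.2, 0.1]
gripper_width: 0.0876
gripper_force: 0.0
```

```bash
python3 - <<'E'
from h import *
settle(4)
i=r.camera_info("wrist"); im=r.capture("wrist"); pickle.dump(i,open("w5.pkl","wb")); cv2.imwrite("pics/w5.png",im[:,:,::-1])
c=np.round(proj(i,(.467,-.295,.026))).astype(int); print(c)
for q in circ(im,c,80,12,55): print(q,np.round(ray(i,q[:2],.026),4))
delta((.467,-.295,.01,-80.7))
E
```

```text
[321 240]
(np.float64(322.0), np.float64(232.0), np.float32(39.6)) [ 0.4673 -0.3007]
(np.float64(322.0), np.float64(232.0), np.float32(15.3)) [ 0.4673 -0.3007]
(np.float64(320.5), np.float64(229.0), np.float32(17.7)) [ 0.4686 -0.3026]
now [ 0.4677 -0.2945  0.1214] rot [-1.7989e+02 -4.0000e-02 -8.0730e+01] w 0.0874 t 8.32 F [ 0.6 -0.   0.4]
(0.467, -0.295, 0.01, -80.7) [ 0.0007  0.0015  0.2228 -0.0003]
```

View pics/w5.png

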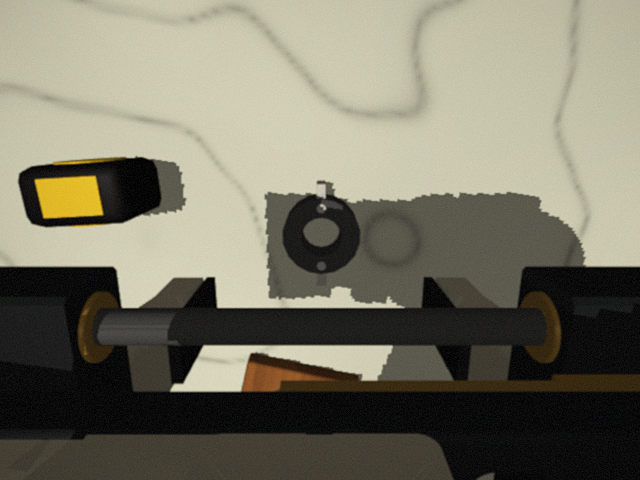

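The hover view puts the cutter at (322,232), near the image centre, and reads y = -0.3007. Off-centre views read less far out, which looks like barrel distortion. I estimate it from repeated sightings.

```bash
python3 - <<'E'
from h import *
ti=r.camera_info("top"); W={k:pickle.load(open(f"w{k}.pkl","rb")) for k in (1,2,4,5)}
from scipy.optimize import least_squares
# observations: (object, camera, pixel, z)
obs=[("cut","5",(322,232.),.026),("cut","4",(318.7,95.9),.026),("cut","t",(482,273.5),.026),
("tall","2",(351.9,143.4),.015),("tall","t",(393.8,273.9),.015),
("col","2",(357,257),.016),("col","t",(315.5,279),.016),
("bear","1",(365.8,284.6),.016),("bear","t",(145,281),.016),
("short","1",(376.9,141.7),.015),("short","t",(228,285),.015),
("sle","1",(191.7,157.9),.034),("sle","t",(222,184),.034),
("nut","2",(225.8,258.9),.016),("nut","t",(314,185),.016)]
names=sorted({o[0] for o in obs}); 
x0=[]
for n in names:
    o=[o for o in obs if o[0]==n][0]; x0+=list(ray(ti if o[1]=="t" else W[int(o[1])],o[2],o[3]))
def res(v,full=False):
    kw,kt=v[:2]; e=[]; dt=v[2:4]
    for n,c,px,z in obs:
        j=4+2*names.index(n); i=ti if c=="t" else W[int(c)]; k=kt if c=="t" else kw
        f=240/np.tan(np.radians(i["fovy"]/2)); p=[v[j],v[j+1],z]
        if c=="t": p=[p[0]+dt[0],p[1]+dt[1],z]
        q=proj(i,p)-[i["cx"],i["cy"]]; q=q*(1+k*(q@q)/f**2)+[i["cx"],i["cy"]]
        e+=list(q-px)
    return np.array(e) if full else np.concatenate([e,dt/.002])
s=least_squares(res,[0,0,0,0]+x0,x_scale=[.1,.1,.001,.001]+[.01]*len(x0)); print("k",s.x[:4]); print(np.round(res(s.x,True).reshape(-1,2),1).tolist())
for j,n in enumerate(names): print(n,np.round(s.x[4+2*j:6+2*j],4))
E
```

```text
k [-0.1876735  -0.17828261 -0.00079638  0.00233595]
[[-0.0, 0.6], [0.1, -0.3], [0.8, -0.5], [-0.4, 0.3], [0.5, 0.6], [-0.2, -0.4], [-0.5, 0.3], [0.1, 0.5], [0.8, -0.2], [-0.0, 0.4], [0.7, 0.1], [0.5, -0.6], [-1.0, -0.9], [-0.2, -0.1], [-0.1, 0.3]]
bear [0.45  0.291]
col [ 0.4556 -0.0073]
cut [ 0.4673 -0.3003]
nut [ 0.6204 -0.0041]
short [0.4443 0.1431]
sle [0.6206 0.1569]
tall [ 0.4646 -0.1454]
```

Distortion is k ≈ -0.18 in both cameras, with sub-pixel residuals. Corrected positions: cutter (.4673,-.3003), tall peg (.4646,-.1454). Descending on the cutter.

>>> play_rows([
  [[0,0.011,0.003,0.06,0],[0,0.011,0.003,0.12,0],[0,0.011,0.003,0.17,0],[0,0.011,0.003,0.21,0],[0,0.011,0.003,0.223,0],[0,0.011,0.003,0.223,0],[0.6,0.011,0.003,0.223,0],[1,0.011,0.003,0.223,0]],
], squeeze=30)

```text
time_s: 8.98
tcp_pos: [0.4677, -0.3008, 0.0103]
eef_rot: [-179.9, -0.1, -80.7]
contact_force: [-0.5, -0.7, -0.2]
gripper_width: 0.0792
gripper_force: 0.0
```

```bash
python3 - <<'E'
from h import *
settle(6)
delta((.4646,-.1454,.13,-80.7)); print(r.get_state()["gripper_force"])
E
```

```text
now [ 0.4669 -0.3006  0.0095] rot [-1.7993e+02 -3.0000e-02 -8.0770e+01] w 0.0558 t 9.28 F [ 0.1  0.1 -1. ]
(0.4646, -0.1454, 0.13, -80.7) [-0.3071 -0.0453 -0.241  -0.0008]
0.0
```

>>> play_rows([
  [[1,0,0,0,0],[1,0,0,0,0],[1,0,0,-0.06,0],[1,0,0,-0.13,0],[1,-0.02,0,-0.19,0],[1,-0.09,-0.015,-0.22,0],[1,-0.16,-0.025,-0.22,0],[1,-0.23,-0.035,-0.22,0]],
])

```text
time_s: 9.95
tcp_pos: [0.4652, -0.1833, 0.1195]
eef_rot: [-179.9, 0.0, -80.9]
contact_force: [0.8, 1.4, -2.4]
gripper_width: 0.0519
gripper_force: 30.0
```

```bash
python3 - <<'E'
from h import *
settle(4)
delta((.4646,-.1454,.119,-80.7)); print(r.get_state()["gripper_force"])
E
```

```text
now [ 0.465  -0.1832  0.1187] rot [ 1.7998e+02  1.0000e-02 -8.0640e+01] w 0.0514 t 10.15 F [-0.5 -0.7 -3. ]
(0.4646, -0.1454, 0.119, -80.7) [-0.0748 -0.0115 -0.0007  0.0007]
29.998425543308258
```

>>> play_rows([
  [[1,-0.03,-0.005,0,0],[1,-0.06,-0.01,0,0],[1,-0.075,-0.011,0,0],[1,-0.075,-0.011,0,0],[1,-0.075,-0.011,0.01,0],[1,-0.075,-0.011,0.025,0],[1,-0.075,-0.011,0.04,0],[1,-0.075,-0.011,0.055,0]],
])

```text
time_s: 10.82
tcp_pos: [0.4643, -0.1469, 0.0901]
eef_rot: [179.9, 0.0, -80.8]
contact_force: [0.6, -0.5, -3.3]
gripper_width: 0.0515
gripper_force: 30.0
```

```bash
python3 - <<'E'
from h import *
settle(4)
delta((.4646,-.1454,.041,-80.7)); print(r.get_state()["gripper_force"])
E
```

```text
now [ 0.4644 -0.1466  0.0907] rot [179.93  -0.   -80.79] w 0.052 t 11.02 F [-0.2 -0.5 -2.2]
(0.4646, -0.1454, 0.041, -80.7) [-0.0023 -0.0007  0.0995 -0.0011]
29.99826952815056
```

>>> play_rows([
  [[1,-0.002,-0.001,0.018,0],[1,-0.002,-0.001,0.036,0],[1,-0.002,-0.001,0.054,0],[1,-0.002,-0.001,0.072,0],[1,-0.002,-0.001,0.086,0],[1,-0.002,-0.001,0.095,0],[1,-0.002,-0.001,0.1,0],[1,-0.002,-0.001,0.1,0]],
])

```text
time_s: 11.68
tcp_pos: [0.4649, -0.1453, 0.0408]
eef_rot: [179.9, -0.0, -80.8]
contact_force: [-0.0, 0.9, -2.9]
gripper_width: 0.0513
gripper_force: 30.0
```

```bash
python3 - <<'E'
from h import *
settle(3)
delta((.45,.15,.3,-90))
E
```

```text
now [ 0.4654 -0.1452  0.0414] rot [-1.7997e+02 -1.0000e-02 -8.0770e+01] w 0.0515 t 11.83 F [-0.3  0.1 -1.5]
(0.45, 0.15, 0.3, -90) [-0.5878 -0.0644 -0.5172  0.1074]
```

>>> play_rows([
  [[0.4,0,0,0,0],[0,0,0,0,0],[0,0,0,0,0],[0,0,0,-0.05,0],[0,0,0,-0.12,0],[0,0,0,-0.2,0],[0,0,0,-0.28,0],[0,-0.06,-0.008,-0.32,0]],
])

```text
time_s: 12.5
tcp_pos: [0.4663, -0.1173, 0.2065]
eef_rot: [-179.6, -0.1, -80.9]
contact_force: [3.1, 0.8, 0.1]
gripper_width: 0.0871
gripper_force: 0.0
```

>>> play_rows([
  [[0,-0.806,-0.1,0,0.107],[0,-0.806,-0.1,0,0.107],[0,-0.806,-0.1,0,0.107],[0,-0.806,-0.1,0,0.107],[0,-0.806,-0.1,0,0.107],[0,-0.806,-0.1,0,0.107],[0,-0.806,-0.1,0,0.107],[0,-0.806,-0.1,0,0.107]],
])

```text
time_s: 13.17
tcp_pos: [0.4516, 0.2135, 0.2021]
eef_rot: [-179.9, 0.1, -89.9]
contact_force: [1.7, 0.5, -0.2]
gripper_width: 0.0874
gripper_force: 0.0
```

```bash
python3 - <<'E'
from h import *
settle(3)
delta((.45,.291,.12,-90))
cv2.imwrite("pics/s6.png",cv2.resize(r.capture("scene")[160:340,150:390,::-1],(640,480),interpolation=cv2.INTER_CUBIC))
E
```

```text
now [0.4519 0.2141 0.2014] rot [-1.7997e+02  2.0000e-02 -8.9740e+01] w 0.0877 t 13.32 F [-0.  -1.5 -0.1]
(0.45, 0.291, 0.12, -90) [-0.1539  0.003   0.1627  0.0031]
```

View pics/s6.png

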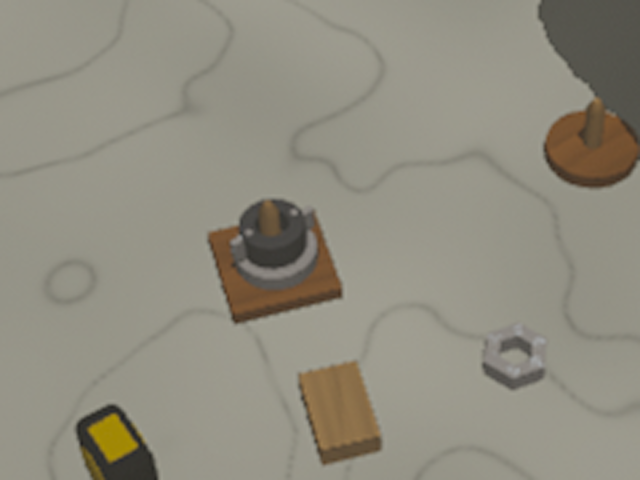

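The collar and cutter sit on the tall peg at about (270,235). Next is the bearing.

>>> play_rows([
  [[0,-0.07,0.003,0.03,0.003],[0,-0.13,0.003,0.08,0.003],[0,-0.154,0.003,0.14,0.003],[0,-0.154,0.003,0.163,0.003],[0,-0.154,0.003,0.163,0.003],[0,-0.154,0.003,0.163,0.003],[0,-0.154,0.003,0.163,0.003],[0,-0.154,0.003,0.163,0.003]],
])

```text
time_s: 14.03
tcp_pos: [0.4513, 0.2881, 0.1214]
eef_rot: [-179.9, 0.1, -90.3]
contact_force: [1.0, -0.5, 0.2]
gripper_width: 0.0873
gripper_force: 0.0
```

```bash
cat >> h.py <<'E'
K=-.183
def rayu(i,px,z):
    f=240/np.tan(np.radians(i["fovy"]/2)); c=np.array([i["cx"],i["cy"]])
    q=cv2.undistortPoints(np.array([[px]],float),np.array([[f,0,c[0]],[0,f,c[1]],[0,0,1]]),np.array([K,0,0,0.]))[0,0]
    return ray(i,q*f+c,z)
def hover(p,z,rlo,rhi,w=70):
    settle(4); i=r.camera_info("wrist"); im=r.capture("wrist")
    c=np.round(proj(i,(*p,z))).astype(int); print("expected px",c)
    for q in circ(im,c,w,rlo,rhi): print(q,np.round(rayu(i,q[:2],z),4))
    return im
E
python3 - <<'E'
from h import *
hover((.45,.291),.016,10,50)
delta((.45,.291,.005,-90))
E
```

```text
expected px [321 241]
(np.float64(321.5), np.float64(243.8), np.float32(31.8)) [0.4496 0.2931]
(np.float64(323.0), np.float64(247.5), np.float32(28.8)) [0.4486 0.2957]
(np.float64(318.5), np.float64(244.1), np.float32(25.3)) [0.4516 0.2933]
(np.float64(322.2), np.float64(241.1), np.float32(22.7)) [0.4491 0.2911]
now [0.4507 0.2883 0.1205] rot [-1.7995e+02  6.0000e-02 -9.0250e+01] w 0.0876 t 14.28 F [-0.2 -0.4 -0.4]
(0.45, 0.291, 0.005, -90) [-0.0055  0.0015  0.231  -0.0029]
```

>>> play_rows([
  [[0,-0.007,0.002,0.06,0],[0,-0.007,0.002,0.12,0],[0,-0.007,0.002,0.175,0],[0,-0.007,0.002,0.215,0],[0,-0.007,0.002,0.231,0],[0,-0.007,0.002,0.231,0],[0.6,-0.007,0.002,0.231,0],[1,-0.007,0.002,0.231,0]],
], squeeze=25)

```text
time_s: 14.95
tcp_pos: [0.4502, 0.2926, 0.0056]
eef_rot: [-179.9, 0.1, -90.2]
contact_force: [0.5, 0.3, 0.7]
gripper_width: 0.0791
gripper_force: 0.0
```

```bash
python3 - <<'E'
from h import *
settle(9)
delta((.4646,-.1454,.15,-90)); print(r.get_state()["gripper_force"])
E
```

```text
now [0.4497 0.292  0.0048] rot [-1.7997e+02  3.0000e-02 -9.0220e+01] w 0.0489 t 15.4 F [-1.2 -0.4  4.9]
(0.4646, -0.1454, 0.15, -90) [ 0.8746 -0.0332 -0.2905 -0.0026]
25.000727036967874
```

>>> play_rows([
  [[1,0,0,-0.06,0],[1,0,0,-0.13,0],[1,0.01,0,-0.2,0],[1,0.06,0,-0.26,0],[1,0.13,-0.005,-0.29,0],[1,0.21,-0.008,-0.29,0],[1,0.29,-0.01,-0.29,0],[1,0.37,-0.013,-0.29,0]],
])

```text
time_s: 16.07
tcp_pos: [0.4546, 0.1052, 0.1496]
eef_rot: [-180.0, 0.0, -90.2]
contact_force: [1.6, -0.3, -1.8]
gripper_width: 0.0489
gripper_force: 25.0
```

>>> play_rows([
  [[1,0.08,-0.002,0,0],[1,0.16,-0.005,0,0],[1,0.24,-0.01,0,0],[1,0.32,-0.014,0,0],[1,0.4,-0.017,0,0],[1,0.46,-0.02,0,0],[1,0.495,-0.02,0,0],[1,0.505,-0.02,0,0]],
])

```text
time_s: 16.73
tcp_pos: [0.4634, -0.1483, 0.1488]
eef_rot: [179.9, -0.0, -90.4]
contact_force: [0.0, 0.1, -1.4]
gripper_width: 0.049
gripper_force: 25.0
```

```bash
python3 - <<'E'
from h import *
settle(5)
delta((.4646,-.1454,.095,-90),(.4646,-.1454,.0625,-90)); print(r.get_state()["gripper_force"])
E
```

```text
now [ 0.4642 -0.145   0.1492] rot [ 1.7999e+02  1.0000e-02 -9.0200e+01] w 0.0488 t 16.98 F [-0.3  0.2 -0.6]
(0.4646, -0.1454, 0.095, -90) [ 0.0007 -0.0009  0.1084 -0.0023]
(0.4646, -0.1454, 0.0625, -90) [ 0.0007 -0.0009  0.1734 -0.0023]
24.99957965221256
```

>>> play_rows([
  [[1,0.001,-0.001,0.03,0],[1,0.001,-0.001,0.06,0],[1,0.001,-0.001,0.085,0],[1,0.001,-0.001,0.1,0],[1,0.001,-0.001,0.112,0],[1,0.001,-0.001,0.124,0],[1,0.001,-0.001,0.136,0],[1,0.001,-0.001,0.145,0]],
])

```text
time_s: 17.65
tcp_pos: [0.4649, -0.1461, 0.0765]
eef_rot: [-180.0, 0.0, -90.2]
contact_force: [0.4, 0.3, -0.2]
gripper_width: 0.0491
gripper_force: 25.0
```

```bash
python3 - <<'E'
from h import *
settle(3)
delta((.4646,-.1454,.062,-90))
E
```

```text
now [ 0.4646 -0.1463  0.0766] rot [179.97  -0.   -90.23] w 0.0492 t 17.8 F [-0.4 -0.1 -1.8]
(0.4646, -0.1454, 0.062, -90) [-0.0019  0.0001  0.0292 -0.0027]
```

>>> play_rows([
  [[1,-0.002,0,0.01,0],[1,-0.002,0,0.02,0],[1,-0.002,0,0.026,0],[1,-0.002,0,0.03,0],[1,-0.002,0,0.03,0],[1,-0.002,0,0.03,0],[0.4,-0.002,0,0.03,0],[0,-0.002,0,0.03,0]],
])

```text
time_s: 18.47
tcp_pos: [0.465, -0.1453, 0.0618]
eef_rot: [-180.0, -0.0, -90.2]
contact_force: [-0.3, -0.1, -0.0]
gripper_width: 0.0552
gripper_force: 0.0
```

>>> play_rows([
  [[0,0,0,0,0],[0,0,0,0,0],[0,0,0,-0.06,0],[0,0,0,-0.13,0],[0,0,0,-0.2,0],[0,-0.06,-0.03,-0.27,0],[0,-0.13,-0.07,-0.28,0],[0,-0.2,-0.11,-0.28,0]],
])

```text
time_s: 19.13
tcp_pos: [0.5206, -0.0473, 0.2058]
eef_rot: [-179.6, 0.1, -90.3]
contact_force: [1.6, -0.2, -0.6]
gripper_width: 0.0875
gripper_force: 0.0
```

>>> play_rows([
  [[0,-0.07,-0.035,0,0],[0,-0.14,-0.07,0,0],[0,-0.21,-0.11,0.04,0],[0,-0.28,-0.145,0.08,0],[0,-0.35,-0.18,0.11,0],[0,-0.4,-0.202,0.12,0],[0,-0.4,-0.202,0.12,0],[0,-0.4,-0.202,0.12,0]],
])

```text
time_s: 19.8
tcp_pos: [0.6204, 0.153, 0.14]
eef_rot: [179.9, -0.1, -90.1]
contact_force: [0.5, -0.8, -0.5]
gripper_width: 0.0876
gripper_force: 0.0
```

```bash
python3 - <<'E'
from h import *
im=hover((.6206,.1569),.034,10,50); cv2.imwrite("pics/w7.png",im[90:390,120:520,::-1])
delta((.6206,.1569,.014,-90))
s=r.capture("scene")
cv2.imwrite("pics/v7.png",np.hstack([cv2.resize(im[100:340,160:480,::-1],(400,300)),cv2.resize(s[200:320,180:340,::-1],(400,300),interpolation=cv2.INTER_CUBIC)]))
E
```

```text
expected px [319 245]
now [0.6204 0.1506 0.1425] rot [-1.7995e+02  3.0000e-02 -9.0290e+01] w 0.0878 t 20.05 F [ 0.6 -0.1  0.1]
(0.6206, 0.1569, 0.014, -90) [-0.0126 -0.0004  0.257  -0.0033]
```

View pics/v7.png

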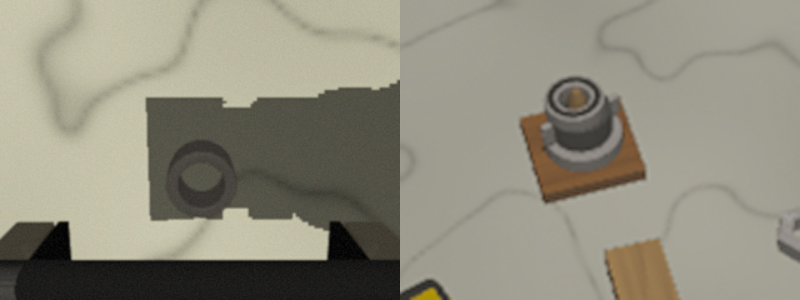

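The tall stack is complete, with the bearing flat on top at (575,95) in the right crop. In the left crop the sleeve's top ring is centred at about (202,179), full-image pixel (322,243).

>>> play_rows([
  [[0,-0.011,0.002,0.06,0],[0,-0.011,0.002,0.12,0],[0,-0.011,0.002,0.18,0],[0,-0.011,0.002,0.235,0],[0,-0.011,0.002,0.257,0],[0,-0.011,0.002,0.257,0],[0.6,-0.011,0.002,0.257,0],[1,-0.011,0.002,0.257,0]],
], squeeze=25)

```text
time_s: 20.77
tcp_pos: [0.6208, 0.1574, 0.0152]
eef_rot: [-179.8, 0.1, -90.2]
contact_force: [0.1, 0.8, 0.7]
gripper_width: 0.0793
gripper_force: 0.0
```

```bash
python3 - <<'E'
from h import *
settle(12)
delta((.4443,.1431,.11,-90)); print(r.get_state()["gripper_force"])
E
```

```text
now [0.6195 0.157  0.0134] rot [-180.     -0.    -90.22] w 0.0392 t 21.37 F [-1.2  0.1  2.8]
(0.4443, 0.1431, 0.11, -90) [ 0.0292  0.3502 -0.1932 -0.0026]
25.0004050321877
```

>>> play_rows([
  [[1,0,0,-0.06,0],[1,0,0,-0.13,0],[1,0,0.01,-0.19,0],[1,0.01,0.08,-0.195,0],[1,0.02,0.16,-0.195,0],[1,0.028,0.24,-0.195,0],[1,0.029,0.31,-0.195,0],[1,0.029,0.35,-0.195,0]],
])

```text
time_s: 22.03
tcp_pos: [0.4404, 0.1416, 0.1101]
eef_rot: [179.9, -0.0, -90.3]
contact_force: [-0.9, -0.0, -2.4]
gripper_width: 0.0395
gripper_force: 25.0
```

```bash
python3 - <<'E'
from h import *
settle(5)
delta((.4443,.1431,.06,-90),(.4443,.1431,.0285,-90)); print(r.get_state()["gripper_force"])
E
```

```text
now [0.4449 0.1436 0.111 ] rot [-1.7995e+02  3.0000e-02 -9.0190e+01] w 0.0396 t 22.28 F [ 0.1  0.2 -2.3]
(0.4443, 0.1431, 0.06, -90) [ 0.0011  0.0013  0.1019 -0.0022]
(0.4443, 0.1431, 0.0285, -90) [ 0.0011  0.0013  0.1649 -0.0022]
24.999408200383186
```

>>> play_rows([
  [[1,0.001,0.001,0.018,0],[1,0.001,0.001,0.036,0],[1,0.001,0.001,0.052,0],[1,0.001,0.001,0.068,0],[1,0.001,0.001,0.084,0],[1,0.001,0.001,0.1,0],[1,0.001,0.001,0.115,0],[1,0.001,0.001,0.125,0]],
])

```text
time_s: 22.95
tcp_pos: [0.4436, 0.1424, 0.047]
eef_rot: [179.9, -0.0, -90.2]
contact_force: [-0.5, -0.1, -2.1]
gripper_width: 0.0397
gripper_force: 25.0
```

```bash
python3 - <<'E'
from h import *
settle(3)
delta((.4443,.1431,.0285,-90))
E
```

```text
now [0.4438 0.1425 0.0478] rot [ 1.7996e+02 -4.0000e-02 -9.0220e+01] w 0.0395 t 23.1 F [-0.3 -0.5 -1.4]
(0.4443, 0.1431, 0.0285, -90) [-0.0011 -0.0011  0.0386 -0.0026]
```

>>> play_rows([
  [[1,-0.001,-0.001,0.012,0],[1,-0.001,-0.001,0.024,0],[1,-0.001,-0.001,0.034,0],[1,-0.001,-0.001,0.039,0],[1,-0.001,-0.001,0.039,0],[1,-0.001,-0.001,0.039,0],[0.4,-0.001,-0.001,0.039,0],[0,-0.001,-0.001,0.039,0]],
])

```text
time_s: 23.77
tcp_pos: [0.4446, 0.1433, 0.0288]
eef_rot: [-180.0, 0.0, -90.2]
contact_force: [1.1, -0.0, -0.7]
gripper_width: 0.0479
gripper_force: 0.0
```

>>> play_rows([
  [[0,0,0,0,0],[0,0,0,0,0],[0,0,0,-0.06,0],[0,0,0,-0.13,0],[0,0,0,-0.2,0],[0,0,0,-0.27,0],[0,0.05,-0.06,-0.28,0],[0,0.1,-0.12,-0.28,0]],
])

```text
time_s: 24.43
tcp_pos: [0.5062, 0.0946, 0.1731]
eef_rot: [-179.6, 0.2, -89.9]
contact_force: [1.7, 2.4, -0.2]
gripper_width: 0.087
gripper_force: 0.0
```

>>> play_rows([
  [[0,0.05,-0.06,0,-0.029],[0,0.1,-0.12,0.02,-0.029],[0,0.15,-0.18,0.05,-0.029],[0,0.194,-0.232,0.08,-0.029],[0,0.194,-0.232,0.097,-0.029],[0,0.194,-0.232,0.097,-0.029],[0,0.194,-0.232,0.097,-0.029],[0,0.194,-0.232,0.097,-0.029]],
])

```text
time_s: 25.1
tcp_pos: [0.6196, -0.004, 0.121]
eef_rot: [-180.0, 0.0, -87.7]
contact_force: [-0.9, 0.3, 0.2]
gripper_width: 0.0878
gripper_force: 0.0
```

```bash
python3 - <<'E'
from h import *
im=hover((.6204,-.0041),.016,10,50)
delta((.6204,-.0041,.005,-87.7))
s=r.capture("scene")
cv2.imwrite("pics/v8.png",np.hstack([cv2.resize(im[100:340,160:480,::-1],(400,300)),cv2.resize(s[150:270,320:480,::-1],(400,300),interpolation=cv2.INTER_CUBIC)]))
E
```

```text
expected px [319 236]
now [ 0.6199 -0.0037  0.1213] rot [-1.799e+02  2.000e-02 -8.767e+01] w 0.0873 t 25.35 F [-0.3  0.1  0.8]
(0.6204, -0.0041, 0.005, -87.7) [ 0.0008 -0.001   0.2327  0.0004]
```

View pics/v8.png

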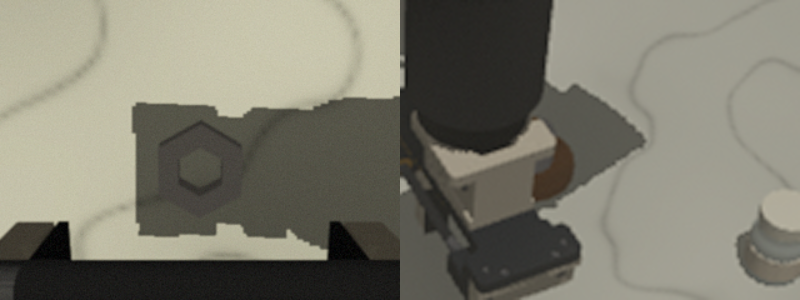

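The nut is centred under the tool with its flats square to the pads, at crop (200,171), full-image pixel (320,237). The sleeve on the round block is partly hidden behind the arm.

>>> play_rows([
  [[0,0,0,0.06,0],[0,0,0,0.12,0],[0,0,0,0.175,0],[0,0,0,0.215,0],[0,0,0,0.233,0],[0,0,0,0.233,0],[0.6,0,0,0.233,0],[1,0,0,0.233,0]],
], squeeze=25)

```text
time_s: 26.07
tcp_pos: [0.6209, -0.0042, 0.0052]
eef_rot: [-179.9, 0.0, -87.7]
contact_force: [-0.2, 0.5, 0.4]
gripper_width: 0.0792
gripper_force: 0.0
```

```bash
python3 - <<'E'
from h import *
settle(11)
delta((.4443,.1431,.11,-87.7)); print(r.get_state()["gripper_force"])
E
```

```text
now [ 0.6199 -0.0045  0.004 ] rot [-179.99   -0.    -87.74] w 0.0456 t 26.62 F [-0.8  0.2  3.1]
(0.4443, 0.1431, 0.11, -87.7) [-0.3088  0.3393 -0.212  -0.0004]
24.975096881389618
```

>>> play_rows([
  [[1,0,0,-0.06,0],[1,0,0,-0.13,0],[1,-0.01,0.01,-0.19,0],[1,-0.055,0.06,-0.212,0],[1,-0.105,0.115,-0.212,0],[1,-0.155,0.17,-0.212,0],[1,-0.205,0.225,-0.212,0],[1,-0.255,0.28,-0.212,0]],
])

```text
time_s: 27.28
tcp_pos: [0.4732, 0.1178, 0.1094]
eef_rot: [180.0, 0.0, -87.8]
contact_force: [0.6, 1.5, -2.3]
gripper_width: 0.0456
gripper_force: 25.0
```

>>> play_rows([
  [[1,-0.03,0.035,0,0],[1,-0.046,0.052,0,0],[1,-0.054,0.059,0,0],[1,-0.054,0.059,0,0],[1,-0.054,0.059,0,0],[1,-0.054,0.059,0,0],[1,-0.054,0.059,0,0],[1,-0.054,0.059,0,0]],
])

```text
time_s: 27.95
tcp_pos: [0.4447, 0.1426, 0.1094]
eef_rot: [180.0, -0.0, -87.8]
contact_force: [-0.1, -0.4, -2.1]
gripper_width: 0.0456
gripper_force: 25.0
```

```bash
python3 - <<'E'
from h import *
settle(3)
delta((.4443,.1431,.0535,-87.7)); print(r.get_state()["gripper_force"])
E
```

```text
now [0.4446 0.1428 0.1095] rot [ 1.7998e+02 -1.0000e-02 -8.7790e+01] w 0.046 t 28.1 F [-0.3  0.3 -2. ]
(0.4443, 0.1431, 0.0535, -87.7) [-0.0006  0.0005  0.1121 -0.001 ]
24.971854090690613
```

Seat height for the tool is 0.049 + 0.004 = 0.053. Descending to 0.066 first.

>>> play_rows([
  [[1,0,0,0.02,0],[1,0,0,0.036,0],[1,0,0,0.048,0],[1,0,0,0.058,0],[1,0,0,0.068,0],[1,0,0,0.078,0],[1,0,0,0.086,0],[1,0,0,0.086,0]],
])

```text
time_s: 28.77
tcp_pos: [0.4439, 0.1429, 0.0659]
eef_rot: [179.9, -0.0, -87.7]
contact_force: [0.4, 0.1, -1.8]
gripper_width: 0.0458
gripper_force: 25.0
```

```bash
python3 - <<'E'
from h import *
settle(3)
delta((.4443,.1431,.053,-87.7))
E
```

```text
now [0.4445 0.1433 0.0668] rot [-179.99   -0.    -87.73] w 0.0461 t 28.92 F [ 0.2 -0.6 -1.4]
(0.4443, 0.1431, 0.053, -87.7) [ 0.0003  0.0004  0.0276 -0.0003]
```

>>> play_rows([
  [[1,0,0,0.009,0],[1,0,0,0.017,0],[1,0,0,0.024,0],[1,0,0,0.0275,0],[1,0,0,0.0275,0],[1,0,0,0.0275,0],[0.4,0,0,0.0275,0],[0,0,0,0.0275,0]],
])

```text
time_s: 29.58
tcp_pos: [0.4446, 0.1433, 0.053]
eef_rot: [-180.0, 0.0, -87.7]
contact_force: [0.2, -0.4, -0.2]
gripper_width: 0.0537
gripper_force: 0.0
```

>>> play_rows([
  [[0,0,0,0,0],[0,0,0,0,0],[0,0,0,-0.06,0],[0,0,0,-0.13,0],[0,0,0,-0.21,0],[0,-0.03,0,-0.28,0],[0,-0.11,0,-0.36,0],[0,-0.19,0,-0.4,0]],
])

```text
time_s: 30.25
tcp_pos: [0.4417, 0.2234, 0.2478]
eef_rot: [-179.8, 0.2, -87.8]
contact_force: [0.9, 0.6, 0.1]
gripper_width: 0.0873
gripper_force: 0.0
```

>>> play_rows([
  [[0,-0.08,0,0,0],[0,-0.16,0,0,0],[0,-0.24,0,0,0],[0,-0.3,0,0,0],[0,-0.3,0,0,0],[0,-0.3,0,0,0],[0,-0.3,0,0,0],[0,-0.3,0,0,0]],
])

```text
time_s: 30.92
tcp_pos: [0.4353, 0.3722, 0.244]
eef_rot: [180.0, -0.0, -87.8]
contact_force: [0.2, -0.5, -0.1]
gripper_width: 0.0875
gripper_force: 0.0
```

```bash
python3 - <<'E'
from h import *
settle(4); s=r.capture("scene")
cv2.imwrite("pics/v9.png",cv2.resize(s[150:390,150:490,::-1],(800,565),interpolation=cv2.INTER_CUBIC)); delta()
E
```

```text
now [0.4355 0.3724 0.2443] rot [-1.7998e+02  3.0000e-02 -8.7790e+01] w 0.0875 t 31.17 F [-0.5 -0.4 -0.9]
```

View pics/v9.png

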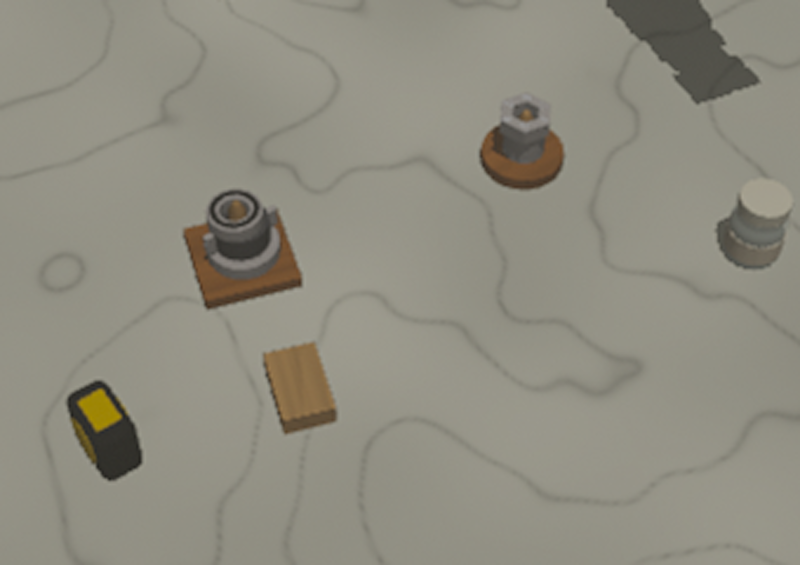

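Both stacks stand flat: collar, cutter and bearing at (237,235), sleeve and nut at (525,130). The jar, tape and offcut are where they started and the arm is clear, so I hand in.

```bash
python3 -c "
from plant import r
print(r.close_job())"
```

```text
the job is handed in; nothing more can be done
None
```

The job is handed in at about 31 s of the 120 s allowed, but no verdict came back; the last scene picture shows all five pieces flat on their pegs in the right order and the jar, tape measure and offcut where they started.

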